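# Set the telescoping stone rest level with the saw table

### The arm

A 7-joint arm with a two-finger parallel gripper is mounted at the origin on the work surface. World frame = base frame: x ahead of the robot, y to its left, z up, the work surface at z = 0. Lengths are in m, angles in rad, forces in N, time in s.
With the tool pointing down it reaches from about 0.425 to 0.875 m from the base axis. Payload 4.7 kg.
Tool frame: the origin (TCP) lies at the centre of the arm's flange, where the gripper is bolted on; the fingertips stand 182 mm ahead of it and the grasp point (between the pads) lies ahead of it (ctrl.hold_point_z is the z of the grasp point in the tool frame, in m); z points along the fingers, y is the direction in which the jaws open and shut (so a half turn about z gives the same grasp; the last joint's range is limited). The gripper opens to 87 mm and grips with 3 to 60 N. Pads are 19 mm wide; open, the fingers measure 117 mm over their backs; the gripper's body (75 mm by 190 mm) begins 51 mm behind the grasp point.
Start: joints at [1.141, 0.321, -0.07, 1.45, 0.023, 1.371, -0.057], TCP at [0.279, -0.587, 0.405] pointing down, gripper open.
Joint ranges: [-2.86, 2.86], [-0.3, 2.09], [-1.38, 1.24], [0.06, 2.45], [-1.56, 4.7], [0.09, 2.05], [-2.69, 2.69]. Speed limits (rad/s): [2.57, 2.57, 3.14, 3.14, 3.14, 3.14, 3.14].

### API

Orientations are given as a rotation vector (axis times angle).
In Python, from bench import get_state, imaging, workorder, ctrl gives the robot as it stands.
- The arm moves only by the tool step_arm, never from a script. Its argument "increments" is a list of rows, each an object of numbers: "claw": the opening, from 0 (shut) to 1 (fully open); "tx", "ty", "tz": the shift along the tool's x, y, z in m; "spin": the turn about the tool's z in degrees. A call has 1 to 8 rows; each row is the pose to reach, as a shift and turn from the pose commanded when the call began, along the tool's axes at that moment; what a row does not reach only later rows make up. A row lasts 1/12 s, in which the tool goes at most 41.7 mm and 7.16 degrees, less where a joint would pass 70% of its speed; a pose out of reach is approached as far as the arm can. A call with a gripper value outside its range is refused whole. The fingers move at their own pace and stop on an object; "force" is the grip in N (left out, the last holds). Time passes only in rows, so rows that repeat a pose let the fingers close. It gives the time, the measured TCP pose, the force and the opening at its end, in the units of the state.
- get_state(): the state, without advancing time (a new reading comes with each control period).
- imaging.get_image(name): name is "scene" or "top" or "wrist"; returns the picture (420x560x3 uint8, blue, green, red); there is no depth.
- imaging.camera_params(name): a dict with "intrinsics" (3x3 intrinsics, pixels), "distortion" ([k1, k2, p1, p2, k3] as OpenCV has them; the pictures are not rectified), "camera_from_world" (4x4, takes a point from world to camera coordinates). Camera axes: x right, y down, z forward; pixel columns grow to the right and rows downward; lengths in m; the calibration is good to about 2 mm. A picture is of the moment at which its call begins: read the wrist's pose just before it. camera_params takes no time and is no camera call; for the wrist camera it gives the pose at the moment of the call.
- workorder.close_job(): hands the job in, once; it reports no verdict.
The state is a dict: "time": time; "joint_positions": joint angles; "qd": joint speeds; "joint_torque": joint torques, N m; "position": TCP position; "tool_rot": TCP orientation; "ft_force": force on the tool from outside, world axes, zero at the start; "torque": the same for the moment, N m; "grip_width": opening from 0.0 (shut) to 1.0 (fully open).
Only numpy, scipy, OpenCV 4.12 (cv2) and the standard library are available. Lean on these libraries where they do the work, as an engineer would, in place of code of your own. Each camera call takes 0.05 s, during which the arm holds its last target. There are 200 camera calls.

### The job

Raise the telescoping stone rest with the straight flat bar head so that the top of the bar is level with the saw table, ready to carry a slab. Its head is twist-locked: first, with the rest still down, turn the bar anticlockwise (seen from above) until it nearly reaches its stop; then pull it straight up to the height of the saw table, and there turn it back clockwise until the bar lies along its base plate again, locked, and let go.

Things in the scene. Friction and masses are not known exactly. Their poses are not given: they have to be found in the camera images.
- rest: Fixed part of the stone rest to set: dark upright 44 mm sleeve, with a 50 mm black collar whose upper face is 140 mm above the bench, on a grey base plate 110 x 70 x 12 mm, long side along x, bolted down. Origin: centre of the plate's underside, on the twist axis. Two look-alikes up to 215 mm high stand 0.13 m or more away: one has a curved fork for a head, one a round pad; not to be used.
- rest_top (a point): Middle of the top face of this rest's head, a plain aluminium bar 70 mm long (x), 16 mm thick (y) and 36 mm high, reaching from this point 36 mm down; z up. On the twist axis; rises and turns with the head. Fully down it is 201 mm above the bench. Pinch the bar across its 16 mm thickness. Below it a bare steel stem, 18 mm in diameter, runs into the sleeve.
- rest_slide (a joint): How far the stem is out of the sleeve (m): 0 fully down, 0.1 fully out, growing upward. Starts near 0 and locked. Unlocked, it moves with about 2 N of friction and stays where it is left (a soft spring carries its weight); locked, it holds against some 20 to 35 N: do not force it.
- rest_twist (a joint): Turn of the bar (rad), growing anticlockwise seen from above; stops at 0 and 1.4. Near 0 the bar lies along the base plate's long side and a cam locks the stem; above about 0.85 it slides freely. Turning in the locked part takes up to 0.3 N m: grip firmly, 40 N or more. It stays where it is left. One grasp does the whole job.
- saw_top (a point): Point on the flat upper face of the saw table, the aluminium plate 260 x 220 x 12 mm on top of the red trim saw to the robot's right; z up. Its height is the one to match, 40 to 85 mm above the bar top's lowest position. The saw is fixed; the blade guard on it stands up to 85 mm above this face.
There are look-alikes about, which are no part of the job. What is shaped like the rest but purple is not meant.

How it is judged:
On the way, in this order (a step that is already met when the one before it is completed fails the run):
1. the bar is turned anticlockwise to unlock (over 0.9 rad), the rest still down (under 22 mm out) (value of joint rest_twist above 0.9 rad and value of joint rest_slide below 0.022 m), for 0.1 s.
2. unlocked (turned over 0.8 rad), the bar is level with the saw table within 15 mm (value of joint rest_twist above 0.8 rad and z of rest_top in the frame of saw_top between -0.015 and 0.015 m), for 0.2 s.
At the end, for the whole second after the job is handed in: The top of the bar is level with the saw table within 15 mm, the bar is turned back to within 0.25 rad (14 degrees) of its locked stop, and the stem is at rest (value of joint rest_twist below 0.25 rad and z of rest_top in the frame of saw_top between -0.015 and 0.015 m and velocity of joint rest_slide between -0.01 and 0.01 m/s); the robot touches nothing.
It also fails if it takes over 38 s, if anything falls off the work surface, if the arm or the gripper's body presses on something with over 40 N, if the wrist force passes 120 N, or if a joint passes its speed limit or range.

## Working session

There is one attempt and no reset: what is moved stays moved. The work goes in short steps, Python scripts to look and compute and a tool call to move; the robot and the scene stay as the last step left them, time stands still between calls to the robot, and variables do not carry over. Pictures are saved under pics/ and viewed, on a budget of 10 in all, crops included, one or two more only if the job needs it, and the job is handed in when it is done.

Besides the shell and the picture viewer there is one more tool, called after "Call:" as name(argument=value, ...) on one line, values as JSON. step_arm: Moves the arm, as the interface text tells. Its arguments: {"type":"object","properties":{"increments":{"type":"array"},"force":{"type":"number"}},"required":["increments"]}

```bash
mkdir -p pics; ls; python3 - <<'E'
from bench import get_state, imaging, workorder, ctrl
import cv2
print(get_state(), ctrl.hold_point_z)
for n in("scene","top"):
    cv2.imwrite(f"pics/{n}0.png",imaging.get_image(n)); p=imaging.camera_params(n); print(n,p)
E
```

```text
pics
{'time': 0.0, 'joint_positions': array([ 1.14110624,  0.32180471, -0.07006422,  1.45168422,  0.02261674,
        1.37079187, -0.05690726]), 'qd': array([-0.00104002,  0.00046042, -0.00025176,  0.00055402,  0.00037988,
       -0.00094229,  0.00058082]), 'joint_torque': array([-6.98691438e-04, -4.91292787e+01, -4.04252177e-01, -3.12521267e+01,
       -6.40344224e-02,  4.39421413e-02,  1.56615042e-04]), 'position': array([ 0.27895493, -0.58686514,  0.40366828]), 'tool_rot': array([-3.06278519e+00, -6.91007079e-01,  8.42250248e-04]), 'ft_force': array([-0.17536058, -0.30416526, -0.06280192]), 'torque': array([0.00874597, 0.04815971, 0.03785029]), 'grip_width': 0.9996345758816828} 0.1635
scene {'intrinsics': array([[379.44973754,   0.        , 276.28143944],
       [  0.        , 379.44973754, 211.56766897],
       [  0.        ,   0.        ,   1.        ]]), 'distortion': array([-0.03289838,  0.        ,  0.        ,  0.        ,  0.        ]), 'camera_from_world': array([[ 0.098808  ,  0.9949818 , -0.01575425,  0.04040963],
       [ 0.57446241, -0.06996071, -0.81553568, -0.0941018 ],
       [-0.81254534,  0.07153122, -0.57849232,  1.39105066],
       [ 0.        ,  0.        ,  0.        ,  1.        ]])}
top {'intrinsics': array([[535.85335797,   0.        , 281.23214823],
       [  0.        , 535.85335797, 214.21130108],
       [  0.        ,   0.        ,   1.        ]]), 'distortion': array([-0.19221295,  0.        ,  0.        ,  0.        ,  0.        ]), 'camera_from_world': array([[ 0.02822869, -0.99955848,  0.00927285, -0.11449433],
       [-0.99024687, -0.02922946, -0.13622328,  0.45053595],
       [ 0.13643418, -0.005337  , -0.99063476,  1.69165998],
       [ 0.        ,  0.        ,  0.        ,  1.        ]])}
```

View pics/scene0.png

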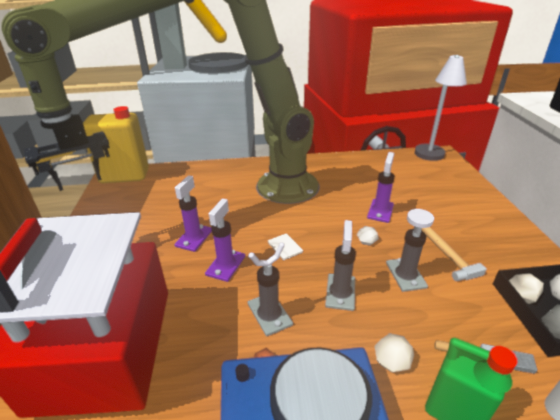

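View pics/top0.png

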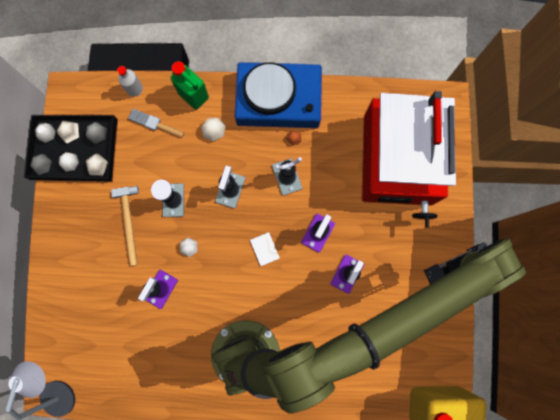

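The fork is at scene (268,260) and top (288,170), and the pad is at scene (420,218) and top (162,190). The straight bar on a grey plate is at scene (347,240) and top (225,180), and it fits the description. The three purple ones are not meant. I'll confirm the bar and measure the saw plate in one enlarged composite.

```bash
python3 - <<'E'
import cv2,numpy as np
t=cv2.imread("pics/top0.png");s=cv2.imread("pics/scene0.png")
def c(im,x,y,w,h,k):
    o=cv2.resize(im[y:y+h,x:x+w],None,fx=k,fy=k,interpolation=cv2.INTER_CUBIC)
    for i in range(0,w,10): cv2.line(o,(i*k,0),(i*k,6 if i%50 else 14),(0,0,255),1)
    for i in range(0,h,10): cv2.line(o,(0,i*k),(6,i*k),(0,0,255),1)
    return o
# each panel 400x300
a=c(t,205,155,50,60,5);a=cv2.copyMakeBorder(a,0,0,0,150,0)
b=c(s,320,215,50,100,3);b=cv2.copyMakeBorder(b,0,0,0,250,0)
d=c(t,360,80,100,75*1,4)
e=c(s,0,205,200,150,2)
A=np.hstack([a,b]);B=np.hstack([d,e]);cv2.imwrite("pics/comp.png",np.vstack([A,B]));print(a.shape,b.shape,d.shape,e.shape)
E
```

```text
(300, 400, 3) (300, 400, 3) (300, 400, 3) (300, 400, 3)
```

View pics/comp.png

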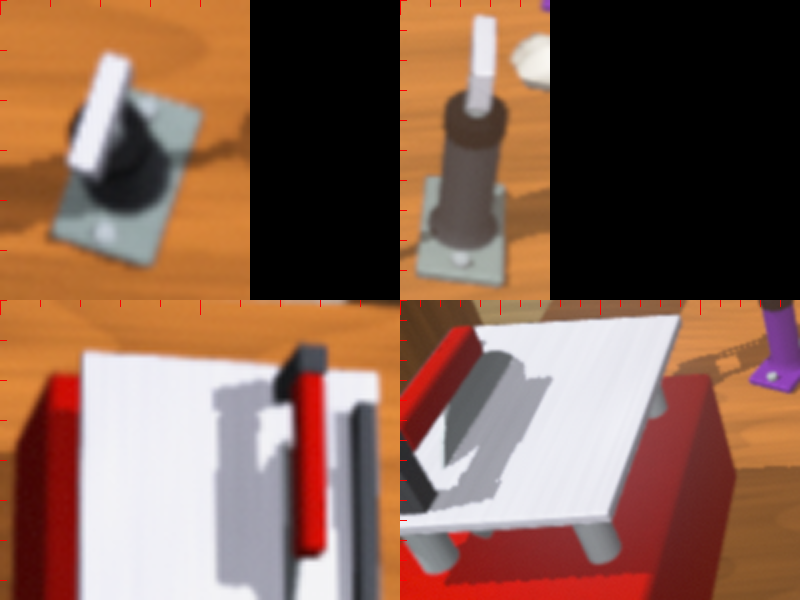

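The crop confirms a plain straight bar on a grey plate, with its top-face centre at top (224.9,177.8) and scene (348,230.3). The saw plate's corner is at top (380.5,93) and scene (105,314).

```bash
cat > h.py <<'E'
from bench import get_state, imaging, ctrl
import cv2,numpy as np
from scipy.spatial.transform import Rotation as R
def ray(n,px,p=None):
    p=p or imaging.camera_params(n); T=p["camera_from_world"]
    u=cv2.undistortPoints(np.array([[px]],float),p["intrinsics"],p["distortion"])[0,0]
    d=T[:3,:3].T@np.array([*u,1]); return -T[:3,:3].T@T[:3,3],d/np.linalg.norm(d)
def tri(obs):
    A=np.zeros((3,3));b=np.zeros(3);rs=[ray(*o) for o in obs]
    for c,d in rs: M=np.eye(3)-np.outer(d,d);A+=M;b+=M@c
    X=np.linalg.solve(A,b); return X,[np.linalg.norm(np.cross(X-c,d)) for c,d in rs]
def atz(n,px,z,p=None):
    c,d=ray(n,px,p); return c+d*(z-c[2])/d[2]
def proj(n,X,p=None):
    p=p or imaging.camera_params(n); T=p["camera_from_world"]
    return cv2.projectPoints(np.array(X,float).reshape(-1,3),cv2.Rodrigues(T[:3,:3])[0],T[:3,3],p["intrinsics"],p["distortion"])[0][:,0]
E
python3 - <<'E'
from h import *
print("bar",tri([("top",(224.9,177.8)),("scene",(348,230.3))]))
print("saw1",tri([("top",(380.5,93)),("scene",(105,314))]))
print("saw2",tri([("top",(379,182)),("scene",(140,213.5))]))
P=[atz("top",q,.201) for q in((226,165.6),(231.2,167.6),(223.6,189.8),(218.6,188))];P=np.array(P);print(P)
ax=(P[0]+P[1]-P[2]-P[3])/2;print("len",np.linalg.norm(ax),"yaw",np.degrees(np.arctan2(ax[1],ax[0])),P.mean(0), "scene@.201",atz("scene",(348,230.3),.201))
for z in(.24,.25,.26,.27,.28,.29):
  a,b,c=[atz("top",q,z) for q in((380.5,93),(454.5,98),(379,182))]; print(z,np.linalg.norm(a-b),np.linalg.norm(a-c))
# plate corners from top (z=.012)
Q=np.array([atz("top",(205+x/5,155+y/5),.012) for x,y in((50,235),(152,266),(202,112))]);print(Q, np.degrees(np.arctan2(*(Q[2]-Q[1])[1::-1])),(Q[0]+Q[2])/2)
E
```

```text
bar (array([0.53304687, 0.06884363, 0.2028291 ]), [np.float64(0.001602827015914418), np.float64(0.0016028270159143623)])
saw1 (array([ 0.78187824, -0.37587873,  0.27757339]), [np.float64(0.0016220575601071183), np.float64(0.0016220575601071116)])
saw2 (array([ 0.51893405, -0.37134477,  0.27709753]), [np.float64(9.087103979222307e-05), np.float64(9.087103979213747e-05)])
[[0.56972692 0.065891   0.201     ]
 [0.56411868 0.05029747 0.201     ]
 [0.49722389 0.06966195 0.201     ]
 [0.50215581 0.08455809 0.201     ]]
len 0.06987038042865135 yaw -15.79272676260823 [0.53330633 0.06760213 0.201     ] scene@.201 [0.53084607 0.07124328 0.201     ]
0.24 0.22774297756006226 0.2704603478024075
0.25 0.2262229200284588 0.26865517561628066
0.26 0.2247028624968554 0.2668500034301538
0.27 0.22318280496525192 0.2650448312440269
0.28 0.22166274743364855 0.26323965905790003
0.29 0.22014268990204505 0.26143448687177334
[[0.49020372 0.11597927 0.012     ]
 [0.47168032 0.04832246 0.012     ]
 [0.57492537 0.01962722 0.012     ]] -15.53238694498001 [0.53256455 0.06780324 0.012     ]
```

Bar top centre is about (0.533, 0.0685, 0.201) with yaw −15.7°, and the plate centre agrees. The saw face is at z ≈ 0.277–0.285, which is in the given range. Next I move above the bar.

Call:
step_arm(increments=[{"claw": 1,"tx": 0,"ty": 0,"tz": -0.035,"spin": 0},{"tx": 0.02,"ty": -0.019,"tz": -0.046,"spin": 5},{"tx": 0.047,"ty": -0.045,"tz": -0.046,"spin": 10},{"tx": 0.075,"ty": -0.071,"tz": -0.046,"spin": 15},{"tx": 0.103,"ty": -0.097,"tz": -0.046,"spin": 20},{"tx": 0.131,"ty": -0.124,"tz": -0.046,"spin": 25},{"tx": 0.16,"ty": -0.151,"tz": -0.046,"spin": 30},{"tx": 0.188,"ty": -0.178,"tz": -0.046,"spin": 35}], force=50)

```text
invalid input at $.increments[1]: expected keys claw, tx, ty, tz, spin
```

Call:
step_arm(increments=[{"claw": 1,"tx": 0,"ty": 0,"tz": -0.035,"spin": 0},{"claw": 1,"tx": 0.02,"ty": -0.019,"tz": -0.046,"spin": 5},{"claw": 1,"tx": 0.047,"ty": -0.045,"tz": -0.046,"spin": 10},{"claw": 1,"tx": 0.075,"ty": -0.071,"tz": -0.046,"spin": 15},{"claw": 1,"tx": 0.103,"ty": -0.097,"tz": -0.046,"spin": 20},{"claw": 1,"tx": 0.131,"ty": -0.124,"tz": -0.046,"spin": 25},{"claw": 1,"tx": 0.16,"ty": -0.151,"tz": -0.046,"spin": 30},{"claw": 1,"tx": 0.188,"ty": -0.178,"tz": -0.046,"spin": 35}], force=50)

```text
time: 0.77
position: [0.3728, -0.3435, 0.4503]
tool_rot: [-3.13, 0.269, 0.001]
ft_force: [0.1, -0.4, 1.0]
grip_width: 0.999
```

```bash
cat > d.py <<'E'
from h import *
import sys
def delta(x,y,z,yaw): # grasp-point target; yaw = angle of tool y
    s=get_state(); Rm=R.from_rotvec(s["tool_rot"]).as_matrix()
    tcp=np.array([x,y,z+ctrl.hold_point_z]); d=Rm.T@(tcp-s["position"])
    cur=np.degrees(np.arctan2(Rm[1,1],Rm[0,1])); sp=-(yaw-cur)
    print("t",s["time"],"pos",s["position"].round(4),"yaw",cur.round(2),"tilt",Rm[:,2].round(3),"d",d.round(4),"spin",((sp+180)%360-180).round(2),"F",s["ft_force"].round(1),"M",s["torque"].round(2),"w",round(s["grip_width"],3),"q",s["joint_positions"].round(2))
if __name__=="__main__": delta(*map(float,sys.argv[1:5]))
E
python3 d.py .533 .0685 .2865 -105.7
```

```text
t 0.7667 pos [ 0.3728 -0.3435  0.4503] yaw -99.82 tilt [-0.  0. -1.] d [ 8.760e-02 -4.333e-01  4.000e-04] spin 5.88 F [ 0.1 -0.4  1. ] M [ 0.04 -0.06 -0.05] w 0.999 q [ 0.89  0.01 -0.19  1.72  0.    1.41 -1.05]
```

Call:
step_arm(increments=[{"claw": 1,"tx": 0.008,"ty": -0.038,"tz": 0,"spin": 1},{"claw": 1,"tx": 0.016,"ty": -0.077,"tz": 0,"spin": 2},{"claw": 1,"tx": 0.023,"ty": -0.116,"tz": 0,"spin": 3},{"claw": 1,"tx": 0.031,"ty": -0.155,"tz": 0,"spin": 4},{"claw": 1,"tx": 0.039,"ty": -0.194,"tz": 0,"spin": 5},{"claw": 1,"tx": 0.047,"ty": -0.233,"tz": 0,"spin": 6},{"claw": 1,"tx": 0.055,"ty": -0.272,"tz": 0,"spin": 6},{"claw": 1,"tx": 0.063,"ty": -0.311,"tz": 0,"spin": 6}])

```text
time: 1.43
position: [0.4863, -0.0474, 0.4506]
tool_rot: [3.112, -0.426, -0.0]
ft_force: [0.9, -1.1, -0.5]
grip_width: 1.001
```

Call:
step_arm(increments=[{"claw": 1,"tx": 0.01,"ty": -0.036,"tz": 0,"spin": 0},{"claw": 1,"tx": 0.018,"ty": -0.072,"tz": 0,"spin": 0},{"claw": 1,"tx": 0.023,"ty": -0.105,"tz": 0,"spin": 0},{"claw": 1,"tx": 0.026,"ty": -0.122,"tz": 0,"spin": 0},{"claw": 1,"tx": 0.026,"ty": -0.122,"tz": 0,"spin": 0},{"claw": 1,"tx": 0.026,"ty": -0.122,"tz": 0,"spin": 0}])

```text
time: 1.93
position: [0.544, 0.0621, 0.4501]
tool_rot: [3.113, -0.422, -0.002]
ft_force: [0.5, -0.5, 0.1]
grip_width: 1.0
```

```bash
python3 d.py .533 .0685 .2865 -105.7; python3 - <<'E'
from h import *
p=imaging.camera_params("wrist"); im=imaging.get_image("wrist")
for X,c in(((.533,.0685,.201),(0,0,255)),):
    q=proj("wrist",X,p)[0]; print(q); cv2.drawMarker(im,tuple(int(round(v)) for v in q),c,0,9,1)
cv2.imwrite("pics/w1.png",im)
import pickle;pickle.dump(p,open("w1.pkl","wb"))
E
```

```text
t 1.9333 pos [0.544  0.0621 0.4501] yaw -105.42 tilt [-0.001  0.    -1.   ] d [-0.0123 -0.0033  0.0001] spin 0.28 F [ 0.5 -0.5  0.1] M [ 0.04  0.05 -0.02] w 1.0 q [ 0.44  0.13 -0.66  1.62  0.08  1.42 -2.06]
[273.43900315 233.07523915]
```

View pics/w1.png

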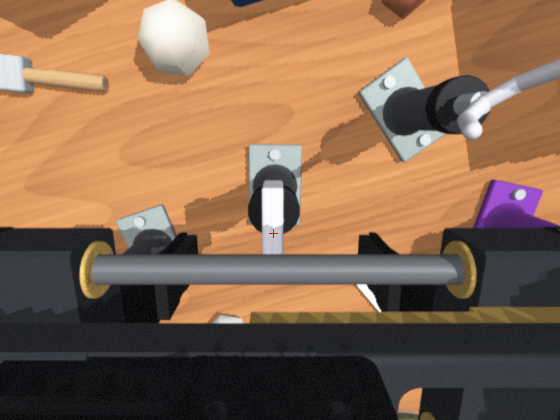

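The wrist view shows the bar at x≈264–284, centred on the predicted column 273 and parallel to the pads. The lateral fit and yaw are good. I'll check the fore-aft edge by projection, then go down.

```bash
python3 - <<'E'
from h import *
import pickle;p=pickle.load(open("w1.pkl","rb"))
a=np.radians(-15.7);u=np.array([np.cos(a),np.sin(a),0])
for z in(.201,.165):
  print(z,proj("wrist",[np.array([.533,.0685,z])+s*u*.035 for s in(1,-1)],p))
E
python3 d.py .533 .0685 .185 -105.7
```

```text
0.201 [[273.50921029 187.48524271]
 [273.37404656 275.52537346]]
0.165 [[274.08199476 179.40659877]
 [273.92868282 257.11271727]]
t 1.9833 pos [0.5439 0.0606 0.4501] yaw -105.58 tilt [-0.001 -0.001 -1.   ] d [-0.0125 -0.0048  0.1016] spin 0.12 F [ 0.7  0.3 -0.2] M [0.01 0.05 0.03] w 0.999 q [ 0.44  0.13 -0.66  1.62  0.08  1.42 -2.06]
```

Call:
step_arm(increments=[{"claw": 1,"tx": -0.012,"ty": -0.005,"tz": 0.0,"spin": 0},{"claw": 1,"tx": -0.012,"ty": -0.005,"tz": 0.02,"spin": 0},{"claw": 1,"tx": -0.012,"ty": -0.005,"tz": 0.045,"spin": 0},{"claw": 1,"tx": -0.012,"ty": -0.005,"tz": 0.06,"spin": 0},{"claw": 1,"tx": -0.012,"ty": -0.005,"tz": 0.06,"spin": 0},{"claw": 1,"tx": -0.012,"ty": -0.005,"tz": 0.06,"spin": 0}])

```text
time: 2.48
position: [0.533, 0.0683, 0.3906]
tool_rot: [3.111, -0.428, -0.002]
ft_force: [-0.6, 0.2, -0.3]
grip_width: 1.001
```

```bash
python3 d.py .533 .0685 .185 -105.7
```

```text
t 2.4833 pos [0.533  0.0683 0.3906] yaw -105.67 tilt [-0.001 -0.001 -1.   ] d [-0.     -0.0002  0.0421] spin 0.03 F [-0.6  0.2 -0.3] M [ 0.05 -0.02 -0.03] w 1.001 q [ 0.44  0.14 -0.66  1.73  0.09  1.31 -2.09]
```

Well aligned. Now down and close.

Call:
step_arm(increments=[{"claw": 1,"tx": 0,"ty": 0,"tz": 0.02,"spin": 0},{"claw": 1,"tx": 0,"ty": 0,"tz": 0.036,"spin": 0},{"claw": 1,"tx": 0,"ty": 0,"tz": 0.042,"spin": 0},{"claw": 1,"tx": 0,"ty": 0,"tz": 0.042,"spin": 0},{"claw": 0.4,"tx": 0,"ty": 0,"tz": 0.042,"spin": 0},{"claw": 0.3,"tx": 0,"ty": 0,"tz": 0.042,"spin": 0},{"claw": 0.25,"tx": 0,"ty": 0,"tz": 0.042,"spin": 0},{"claw": 0.22,"tx": 0,"ty": 0,"tz": 0.042,"spin": 0}], force=50)

```text
time: 3.15
position: [0.5341, 0.0693, 0.3497]
tool_rot: [-3.113, 0.426, -0.003]
ft_force: [-0.5, 0.2, 0.1]
grip_width: 0.783
```

Call:
step_arm(increments=[{"claw": 0,"tx": 0,"ty": 0,"tz": 0,"spin": 0},{"claw": 0,"tx": 0,"ty": 0,"tz": 0,"spin": 0},{"claw": 0,"tx": 0,"ty": 0,"tz": 0,"spin": 0},{"claw": 0,"tx": 0,"ty": 0,"tz": 0,"spin": 0},{"claw": 0,"tx": 0,"ty": 0,"tz": 0,"spin": 0},{"claw": 0,"tx": 0,"ty": 0,"tz": 0,"spin": 0}], force=50)

```text
time: 3.65
position: [0.5338, 0.0692, 0.3487]
tool_rot: [3.113, -0.425, -0.0]
ft_force: [-0.2, 1.0, -0.0]
grip_width: 0.323
```

```bash
python3 d.py .533 .0685 .185 -105.7
```

```text
t 3.65 pos [0.5338 0.0692 0.3487] yaw -105.57 tilt [-0. -0. -1.] d [-0.0006  0.0009  0.0002] spin 0.13 F [-0.2  1.  -0. ] M [0.04 0.01 0.04] w 0.323 q [ 0.43  0.17 -0.66  1.78  0.11  1.22 -2.11]
```

Call:
step_arm(increments=[{"claw": 0,"tx": 0,"ty": 0,"tz": 0,"spin": 0},{"claw": 0,"tx": 0,"ty": 0,"tz": 0,"spin": 0},{"claw": 0,"tx": 0,"ty": 0,"tz": 0,"spin": 0},{"claw": 0,"tx": 0,"ty": 0,"tz": 0,"spin": 0},{"claw": 0,"tx": 0,"ty": 0,"tz": 0,"spin": 0},{"claw": 0,"tx": 0,"ty": 0,"tz": 0,"spin": 0}])

```text
time: 4.15
position: [0.5338, 0.0692, 0.3487]
tool_rot: [3.112, -0.426, -0.0]
ft_force: [0.1, -0.1, -0.5]
grip_width: 0.183
```

```bash
python3 d.py .533 .0685 .185 -105.7
```

```text
t 4.15 pos [0.5338 0.0692 0.3487] yaw -105.57 tilt [-0. -0. -1.] d [-0.0006  0.0009  0.0002] spin 0.13 F [ 0.1 -0.1 -0.5] M [-0.    0.05 -0.02] w 0.183 q [ 0.43  0.17 -0.66  1.78  0.11  1.22 -2.11]
```

The opening is 15.9 mm, so the bar is gripped and lateral forces are about zero. Next is the anticlockwise turn (negative spin).

Call:
step_arm(increments=[{"claw": 0,"tx": 0,"ty": 0,"tz": 0,"spin": 0},{"claw": 0,"tx": 0,"ty": 0,"tz": 0,"spin": -3},{"claw": 0,"tx": 0,"ty": 0,"tz": 0,"spin": -7},{"claw": 0,"tx": 0,"ty": 0,"tz": 0,"spin": -11},{"claw": 0,"tx": 0,"ty": 0,"tz": 0,"spin": -15},{"claw": 0,"tx": 0,"ty": 0,"tz": 0,"spin": -20},{"claw": 0,"tx": 0,"ty": 0,"tz": 0,"spin": -20}])

```text
time: 4.73
position: [0.5338, 0.0694, 0.3487]
tool_rot: [-3.139, -0.125, -0.0]
ft_force: [0.9, 1.1, -0.4]
grip_width: 0.178
```

```bash
python3 d.py .5338 .0692 .185 -37.6
```

```text
t 4.7333 pos [0.5338 0.0694 0.3487] yaw -85.42 tilt [ 0.  0. -1.] d [-0.0001  0.0002  0.0002] spin -47.82 F [ 0.9  1.1 -0.4] M [ 0.1  -0.1   0.24] w 0.178 q [ 0.46  0.18 -0.7   1.78  0.12  1.23 -1.76]
```

Call:
step_arm(increments=[{"claw": 0,"tx": 0,"ty": 0,"tz": 0,"spin": -5},{"claw": 0,"tx": 0,"ty": 0,"tz": 0,"spin": -11},{"claw": 0,"tx": 0,"ty": 0,"tz": 0,"spin": -17},{"claw": 0,"tx": 0,"ty": 0,"tz": 0,"spin": -23},{"claw": 0,"tx": 0,"ty": 0,"tz": 0,"spin": -29},{"claw": 0,"tx": 0,"ty": 0,"tz": 0,"spin": -35},{"claw": 0,"tx": 0,"ty": 0,"tz": 0,"spin": -41},{"claw": 0,"tx": 0,"ty": 0,"tz": 0,"spin": -46}])

```text
time: 5.4
position: [0.5338, 0.0694, 0.3487]
tool_rot: [-2.84, -1.342, 0.0]
ft_force: [0.1, 0.9, -0.6]
grip_width: 0.183
```

Call:
step_arm(increments=[{"claw": 0,"tx": 0,"ty": 0,"tz": 0,"spin": 0},{"claw": 0,"tx": 0,"ty": 0,"tz": 0,"spin": 0},{"claw": 0,"tx": 0,"ty": 0,"tz": 0,"spin": 0}])

```text
time: 5.65
position: [0.5338, 0.0695, 0.3487]
tool_rot: [-2.844, -1.334, 0.0]
ft_force: [-0.7, 1.7, -1.0]
grip_width: 0.179
```

```bash
python3 d.py .5338 .0692 .185 -37.6; python3 - <<'E'
from h import *
p=imaging.camera_params("wrist"); cv2.imwrite("pics/w2.png",imaging.get_image("wrist"))
print(get_state()["time"])
E
```

```text
t 5.65 pos [0.5338 0.0695 0.3487] yaw -39.74 tilt [-0.  0. -1.] d [-0.0002  0.0002  0.0002] spin -2.14 F [-0.7  1.7 -1. ] M [ 0.25  0.01 -0.07] w 0.179 q [ 0.53  0.19 -0.78  1.78  0.14  1.23 -0.98]
5.7
```

View pics/w2.png

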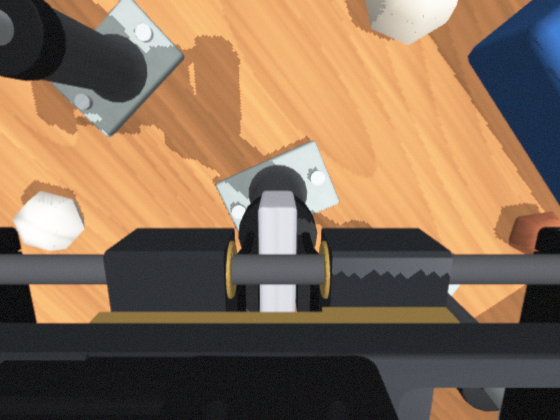

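At (277,250) the bar stands aligned between the fingers while the plate stays in place, so it has turned about 66° (1.15 rad). Now pull up.

Call:
step_arm(increments=[{"claw": 0,"tx": 0,"ty": 0,"tz": -0.002,"spin": 0},{"claw": 0,"tx": 0,"ty": 0,"tz": -0.005,"spin": 0},{"claw": 0,"tx": 0,"ty": 0,"tz": -0.009,"spin": 0},{"claw": 0,"tx": 0,"ty": 0,"tz": -0.013,"spin": 0}])

```text
time: 6.03
position: [0.5338, 0.0694, 0.362]
tool_rot: [-2.842, -1.338, 0.0]
ft_force: [0.6, 2.8, -2.1]
grip_width: 0.178
```

Call:
step_arm(increments=[{"claw": 0,"tx": 0,"ty": 0,"tz": -0.01,"spin": 0},{"claw": 0,"tx": 0,"ty": 0,"tz": -0.022,"spin": 0},{"claw": 0,"tx": 0,"ty": 0,"tz": -0.034,"spin": 0},{"claw": 0,"tx": 0,"ty": 0,"tz": -0.046,"spin": 0},{"claw": 0,"tx": 0,"ty": 0,"tz": -0.056,"spin": 0},{"claw": 0,"tx": 0,"ty": 0,"tz": -0.064,"spin": 0},{"claw": 0,"tx": 0,"ty": 0,"tz": -0.064,"spin": 0},{"claw": 0,"tx": 0,"ty": 0,"tz": -0.064,"spin": 0}])

```text
time: 6.7
position: [0.5337, 0.0694, 0.4267]
tool_rot: [2.842, 1.338, 0.001]
ft_force: [-1.9, 1.9, 1.9]
grip_width: 0.181
```

```bash
python3 d.py .5338 .0692 .185 -37.6; python3 - <<'E'
from h import *
for n in("scene","top"): cv2.imwrite(f"pics/{n}2.png",imaging.get_image(n))
t=cv2.imread("pics/top2.png");s=cv2.imread("pics/scene2.png")
def c(im,x,y,w,h,k):
    o=cv2.resize(im[y:y+h,x:x+w],None,fx=k,fy=k,interpolation=cv2.INTER_CUBIC)
    for i in range(0,w,10): cv2.line(o,(i*k,0),(i*k,6),(0,0,255),1)
    for i in range(0,h,10): cv2.line(o,(0,i*k),(6,i*k),(0,0,255),1)
    return o
a=c(s,310,180,80,60,5);d=c(t,370,80,100,120,5)[:600]
e=c(s,60,200,100,60,4);f=c(s,60,280,100,60,4)
L=np.vstack([c(s,320,180,75,55,4),c(s,80,200,75,40,4),c(s,80,290,75,40,4)])
cv2.imwrite("pics/comp2.png",np.hstack([np.vstack([L,np.zeros((60,300,3),np.uint8)]),d]))
E
```

```text
t 6.7 pos [0.5337 0.0694 0.4267] yaw -39.57 tilt [ 0.001 -0.    -1.   ] d [-0.0001  0.0001  0.0782] spin -1.97 F [-1.9  1.9  1.9] M [0.54 0.57 0.  ] w 0.181 q [ 0.55  0.13 -0.78  1.67  0.09  1.38 -0.94]
```

View pics/comp2.png

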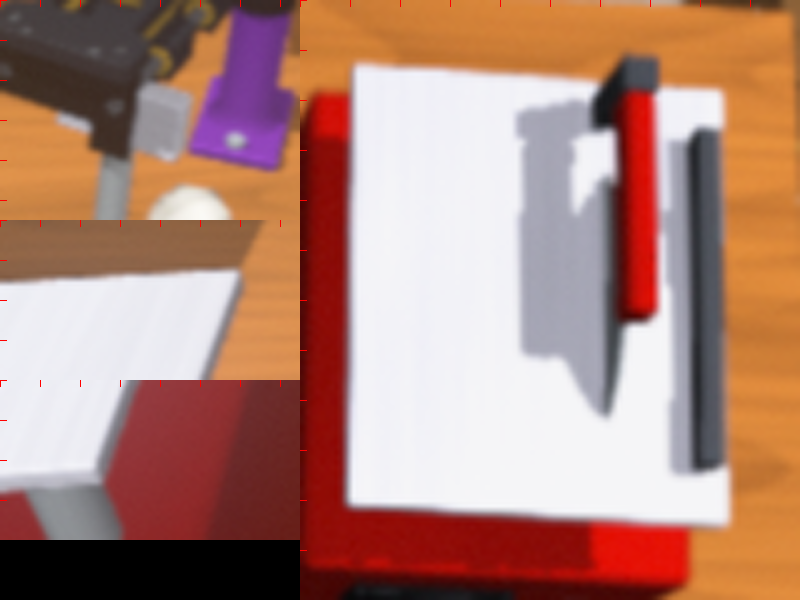

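```bash
python3 - <<'E'
from h import *
from scipy.optimize import least_squares
o=.4
T={"UL":(380.8,92.8),"UR":(454.6,98),"LL":(379.2,181.2),"LR":(456,185)}
S={"UL":(104.5,312.5),"LL":(140.2,212.5)}
sg={"UL":(1,1),"UR":(1,-1),"LL":(-1,1),"LR":(-1,-1)}
def res(v,ut=1,us=1):
    x,y,a,z=v;r=[]
    for n,D,w in(("top",T,ut),("scene",S,us)):
        for k,q in D.items():
            l,m=sg[k][0]*.13,sg[k][1]*.11
            X=(x+np.cos(a)*l-np.sin(a)*m,y+np.sin(a)*l+np.cos(a)*m,z)
            r+=list(w*(proj(n,X)[0]-np.array(q)+o))
    return np.array(r)
for w in((1,1),(1,0),(0,1)):
    s=least_squares(res,[.65,-.48,0,.28],args=w);print(w,s.x,res(s.x,1,1).round(1))
for k in S: print(k,tri([("top",np.array(T[k])-o),("scene",np.array(S[k])-o)]))
E
```

```text
(1, 1) [ 0.65000161 -0.4826893  -0.01678807  0.28239225] [-0.5  0.2 -0.7  0.2  0.3 -0.2 -0.4  0.  -0.5 -0.2 -0.2  0.1]
(1, 0) [ 0.64825845 -0.4819003  -0.01936271  0.28889133] [-0.2 -0.2 -0.1  0.1  0.3 -0.2 -0.1  0.3 -1.2 -3.9 -0.2 -2.9]
(0, 1) [ 0.65190366 -0.48141078 -0.01475751  0.28375414] [-0.9 -0.6 -1.1 -0.7  0.  -0.9 -0.6 -0.8 -0.   0.   0.  -0. ]
UL (array([ 0.78211113, -0.37526871,  0.28219702]), [np.float64(0.0010556921530625188), np.float64(0.0010556921530625726)])
LL (array([ 0.52131813, -0.3699839 ,  0.28222161]), [np.float64(0.00027059533239077234), np.float64(0.00027059533239080454)])
```

All the fits give a saw face at z = 0.282–0.284, and the bar top is at 0.279. I raise it 3 mm and turn it back clockwise.

Call:
step_arm(increments=[{"claw": 0,"tx": 0,"ty": 0,"tz": -0.003,"spin": 0},{"claw": 0,"tx": 0,"ty": 0,"tz": -0.003,"spin": 0},{"claw": 0,"tx": 0,"ty": 0,"tz": -0.003,"spin": 5},{"claw": 0,"tx": 0,"ty": 0,"tz": -0.003,"spin": 11},{"claw": 0,"tx": 0,"ty": 0,"tz": -0.003,"spin": 17},{"claw": 0,"tx": 0,"ty": 0,"tz": -0.003,"spin": 23},{"claw": 0,"tx": 0,"ty": 0,"tz": -0.003,"spin": 29},{"claw": 0,"tx": 0,"ty": 0,"tz": -0.003,"spin": 34}])

```text
time: 7.47
position: [0.5339, 0.0692, 0.4285]
tool_rot: [3.11, 0.442, -0.0]
ft_force: [-1.6, 1.6, 0.5]
grip_width: 0.178
```

Call:
step_arm(increments=[{"claw": 0,"tx": 0,"ty": 0,"tz": 0,"spin": 5},{"claw": 0,"tx": 0,"ty": 0,"tz": 0,"spin": 10},{"claw": 0,"tx": 0,"ty": 0,"tz": 0,"spin": 15},{"claw": 0,"tx": 0,"ty": 0,"tz": 0,"spin": 20},{"claw": 0,"tx": 0,"ty": 0,"tz": 0,"spin": 25},{"claw": 0,"tx": 0,"ty": 0,"tz": 0,"spin": 29},{"claw": 0,"tx": 0,"ty": 0,"tz": 0,"spin": 31},{"claw": 0,"tx": 0,"ty": 0,"tz": 0,"spin": 31}])

```text
time: 8.13
position: [0.5339, 0.0692, 0.4285]
tool_rot: [3.116, -0.399, 0.0]
ft_force: [-0.9, 2.0, 0.3]
grip_width: 0.181
```

```bash
python3 d.py .5338 .0692 .2665 -105.57
```

```text
t 8.1333 pos [0.5339 0.0692 0.4285] yaw -104.6 tilt [-0. -0. -1.] d [-0.0001  0.     -0.0015] spin 0.97 F [-0.9  2.   0.3] M [ 0.54  0.21 -0.02] w 0.181 q [ 0.47  0.12 -0.7   1.67  0.08  1.38 -2.06]
```

Call:
step_arm(increments=[{"claw": 1,"tx": 0,"ty": 0,"tz": 0,"spin": 0},{"claw": 1,"tx": 0,"ty": 0,"tz": 0,"spin": 0},{"claw": 1,"tx": 0,"ty": 0,"tz": 0,"spin": 0},{"claw": 1,"tx": 0,"ty": 0,"tz": 0,"spin": 0},{"claw": 1,"tx": 0,"ty": 0,"tz": 0,"spin": 0},{"claw": 1,"tx": 0,"ty": 0,"tz": 0,"spin": 0}])

```text
time: 8.63
position: [0.534, 0.0689, 0.4288]
tool_rot: [3.116, -0.399, 0.0]
ft_force: [0.3, 0.8, 0.4]
grip_width: 0.549
```

Call:
step_arm(increments=[{"claw": 1,"tx": 0,"ty": 0,"tz": 0,"spin": 0},{"claw": 1,"tx": 0,"ty": 0,"tz": -0.01,"spin": 0},{"claw": 1,"tx": 0,"ty": 0,"tz": -0.03,"spin": 0},{"claw": 1,"tx": 0,"ty": 0,"tz": -0.06,"spin": 0},{"claw": 1,"tx": 0,"ty": 0,"tz": -0.09,"spin": 0},{"claw": 1,"tx": 0,"ty": 0,"tz": -0.12,"spin": 0},{"claw": 1,"tx": -0.02,"ty": 0.03,"tz": -0.12,"spin": 0},{"claw": 1,"tx": -0.04,"ty": 0.06,"tz": -0.12,"spin": 0}])

```text
time: 9.3
position: [0.4804, 0.0223, 0.551]
tool_rot: [-3.115, 0.39, -0.005]
ft_force: [-0.3, -0.7, -0.4]
grip_width: 0.991
```

Call:
step_arm(increments=[{"claw": 1,"tx": 0,"ty": 0.035,"tz": 0,"spin": 0},{"claw": 1,"tx": 0,"ty": 0.07,"tz": 0,"spin": 0},{"claw": 1,"tx": 0,"ty": 0.11,"tz": 0,"spin": 0},{"claw": 1,"tx": 0,"ty": 0.15,"tz": 0,"spin": 0},{"claw": 1,"tx": 0,"ty": 0.15,"tz": 0,"spin": 0},{"claw": 1,"tx": 0,"ty": 0.15,"tz": 0,"spin": 0}])

```text
time: 9.8
position: [0.4415, -0.1264, 0.5494]
tool_rot: [3.115, -0.407, 0.001]
ft_force: [-0.1, 1.2, -0.9]
grip_width: 1.002
```

```bash
python3 d.py .5338 .0692 .2665 -105.57; python3 - <<'E'
from h import *
t=imaging.get_image("top");s=imaging.get_image("scene")
def c(im,x,y,w,h,k):
    o=cv2.resize(im[y:y+h,x:x+w],None,fx=k,fy=k,interpolation=cv2.INTER_CUBIC)
    for i in range(0,w,10): cv2.line(o,(i*k,0),(i*k,6),(0,0,255),1)
    for i in range(0,h,10): cv2.line(o,(0,i*k),(6,i*k),(0,0,255),1)
    return o
cv2.imwrite("pics/comp3.png",np.hstack([c(t,195,140,80,100,5),c(s,310,170,80,100,5)]))
E
```

```text
t 9.8 pos [ 0.4415 -0.1264  0.5494] yaw -104.89 tilt [ 0.001 -0.    -1.   ] d [ 0.0389 -0.2127  0.1194] spin 0.68 F [-0.1  1.2 -0.9] M [ 0.13  0.03 -0.  ] w 1.002 q [ 0.72 -0.11 -0.45  1.63 -0.05  1.61 -1.56]
```

View pics/comp3.png

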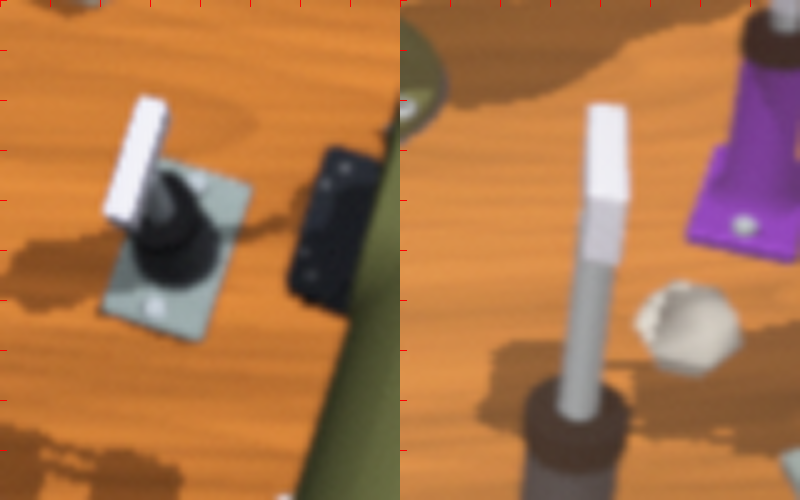

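The bar is up, free of the gripper, and lies along its plate. Its top-face centre is at top (222.2,172) and scene (351.4,200.4). I'll check the numbers.

```bash
python3 - <<'E'
from h import *
o=.4
print(tri([("top",(222.2-o,172-o)),("scene",(351.4-o,200.4-o))]))
P=np.array([atz("top",(195+x/5-o,140+y/5-o),.282) for x,y in((143,95),(168,103),(128,223),(105,215))])
ax=P[0]+P[1]-P[2]-P[3];print(np.linalg.norm(ax)/2,np.degrees(np.arctan2(ax[1],ax[0])),P.mean(0))
E
```

```text
(array([0.53342592, 0.06864298, 0.28430333]), [np.float64(0.0004117108667844343), np.float64(0.0004117108667844596)])
0.07128362756078238 -15.105639600622883 [0.53452781 0.06850867 0.282     ]
```

The bar top is at z ≈ 0.281–0.284 and the saw face is at 0.282–0.284. The bar yaw is −15.1° against −15.5° to −15.8° for the plate. I'm handing in.

```bash
python3 -c "
from bench import workorder;print(workorder.close_job())"
```

```text
the job is handed in; nothing more can be done
None
```

The stone rest is up, level with the saw table and turned back to its locked position. I handed the job in at about 10 s of the 38 s allowed.

- **Sequence:** I gripped the straight bar on the grey plate at 50 N and turned it about 66° (1.15 rad) anticlockwise while it was down. I pulled it up about 80 mm with only about 2 N of resistance, turned it back clockwise, let go and moved the arm clear.
- **Height:** The bar top is at z ≈ 0.281 m from the arm's rise and 0.284 m from the two cameras. The saw table is at about 0.282–0.284 m, so they match within about 3 mm against the 15 mm allowed.
- **Lock angle:** The bar is within about 1° of its starting direction and of the base plate; 14° was allowed.
- **Disagreement:** One fit of the saw table, using only the top camera and the plate's known size, gave 0.289 m. My first rough reading gave 0.277 m. The bar is still within tolerance of both.
- **Not checked:** I did not pull on the bar to test the lock. The hand-in gives no verdict.

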